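# Shift the optical-bench saddle one index hole and hold the lock pin home

## Task

A hand lamp has been left standing on the round table of the optical bench's sliding saddle: lift it off by its handle and stand it gently, upright, on the bare worktop beside the bench before you unlock anything, leaving the other things on the worktop where they lie. Then pull up the saddle's spring lock plunger, slide the saddle one hole along the drilled bar towards the flat white screen (away from the lamp house), and let the pin go fully home in that next hole. Finish with the gripper still holding the plunger's knob, keeping the pin down in its hole while a colleague tightens the clamp; do not let go.

Things in the scene. Friction and masses are not known exactly. Their poses are not given: they have to be found in the camera images.
- bench: Fixed aluminium optical bench, 130 wide (x), 560 long (y); origin: centre of its underside, on the worktop. y runs along the rail, -x is the front, towards the robot. Along the front, at x -45 mm, a steel index bar 24 wide, top 50 mm up, has vertical 11 mm holes at 40 mm pitch (y = 0, +-40, +-80, +-120, +-160). Guide rail behind at x +40. Place and yaw vary.
- saddle (a joint): Travel (m) of the grey steel saddle (plate 150 across the rail, 90 along it, top 66 mm up) along the bench's +y: 0 as found, pin in the hole at y = 0; +0.040 and -0.040 are the next holes; stops at +-0.09. With the pin out it slides with about 2.5 N friction; with the pin in a hole it is locked (1 mm play).
- plunger (a joint): Lift (m) of the saddle's spring lock plunger: 0 = pin fully home, 9 mm deep in the index bar; above 0.009 the pin is clear of the bar; stops at 0.014. A spring pushes it down (5 N at 0, 8.5 N at 0.014). The pin is 9 mm thick with a round nose; let go between holes it rides on the bar.
- knob (a point): Centre of the plunger's black round knob, 27 mm across, 22 high, axis vertical; 97 mm above the worktop with the pin home. It stands on the saddle's front part, 85 mm in front of the round table's centre, moves with the saddle, rises with the plunger. Below the knob is a 20 mm barrel; the saddle plate lies 31 mm below this point.
- lamp_center (a point): Centre, half-way up, of the hand lamp: round, 68 mm across, 162 high, 0.3 to 0.6 kg, black foot and cap, white globe; underside 81 mm below. Handle: level round bar 14 mm thick along the lamp's y axis, 74 mm above this point, 64 mm free between its uprights, 40 mm clear of the cap. It starts on the round table, yaw varying.
- stage (a point): Centre of the flat top of the black round table, 96 mm across, on a post on the saddle, 113 mm above the worktop, at bench x +40 mm.
- lamp: The same hand lamp; origin at the centre of its underside.
- screen_mid (a point): Centre of the flat white screen, 150 wide, 4 thick, 125 high, fixed upright across one end of the bench at bench y = +215 or -215 mm (which end varies); top edge 231 mm above the worktop.
- house_mid (a point): Centre of the grey lamp house, 78 x 78 x 105 mm, with slits, fixed on the bench's other end; top 224 mm above the worktop.
- eyepiece_mid (a point): Bystander: black eyepiece, 33 mm across, 58 high, standing on the worktop in front of the bench; its centre.
- caliper: Bystander: steel vernier caliper lying flat, 230 long along its y, 70 across the jaws, 12 high; origin under the middle of its beam.
- lens: Bystander: lens in a round mount on a 64 mm foot, 127 high; origin under the foot.
- level: Bystander: aluminium spirit level 22 x 120 x 22 mm, long along y; origin under its centre.
- prism: Bystander: small glass prism, 38 mm high; origin under its centre.
- screwdriver: Bystander: screwdriver, 170 mm long, lying along its x.
- lenscase: Bystander: wooden lens case 87 x 132 x 43 mm; origin under its centre.
Not all that is in view belongs to the job. What is shaped like the lamp but green is not meant.

How it is judged:
On the way, in this order (a step that is already met when the one before it is completed fails the run):
1. the hand lamp stands upright and released on the worktop beside the bench (height (world z) of lamp_center between 0.074 and 0.088 m and angle between lamp_center's own z axis and vertical below 0.1 rad and horizontal distance between lamp_center and bench below 0.42 m and linear speed of lamp below 0.03 m/s and contact force between each of the arm, the fingers and lamp below 0.1 N), for 0.2 s.
2. the lock plunger is pulled clear of the bar with the saddle still at its first hole (value of joint plunger above 0.007 m and value of joint saddle between -0.008 and 0.008 m), for 0.1 s.
3. the saddle is at the next hole towards the screen with the pin home (((y of screen_mid in the frame of bench above 0 m and value of joint saddle between 0.037 and 0.043 m) or (y of screen_mid in the frame of bench below 0 m and value of joint saddle between -0.043 and -0.037 m)) and value of joint plunger below 0.0025 m), for 0.2 s.
At the end, for the whole second after the job is handed in: Lamp released, upright (0.1 rad) and still on the worktop, within 0.42 m of the bench centre; saddle at the next hole towards the screen (40 +- 3 mm from its start), pin home (plunger within 2.5 mm of fully down), and the fingers holding the plunger knob with over 3 N (all of step 1 and all of step 3 and contact force between the fingers and plunger above 3 N); the arm keeps its last pose, push and grip.
It fails at once if the saddle is slid with the hand lamp still on it (contact force between lamp and bench above 0.3 N and height (world z) of lamp_center above 0.15 m and (value of joint saddle above 0.012 m or value of joint saddle below -0.012 m)).
It fails at once if the hand lamp is let fall (contact force between the fingers and lamp below 0.1 N and linear speed of lamp above 0.5 m/s).
It fails at once if the hand lamp is tipped over (angle between lamp_center's own z axis and vertical above 0.8 rad).
It fails at once if another thing on the worktop is disturbed (moved over 30 mm) (distance of any of eyepiece_mid, caliper, lens, level, prism, screwdriver, lenscase from where it was at the start of the episode above 0.03 m).
It also fails if it takes over 48 s, if anything falls off the work surface, if the arm or the gripper's body presses on something with over 40 N, if the wrist force passes 120 N, or if a joint passes its speed limit or range.

## Robot

A 7-joint arm with a two-finger parallel gripper is mounted at the origin on the work surface. World frame = base frame: x ahead of the robot, y to its left, z up, the work surface at z = 0. Lengths are in m, angles in rad, forces in N, time in s.
With the tool pointing down it reaches from about 0.375 to 0.925 m from the base axis. Payload 3.1 kg.
Tool frame: the origin (TCP) lies between the finger pads; the fingertips stand 19 mm ahead of it and the grasp point (between the pads) is the TCP; z points along the fingers, y is the line along which they close (so a half turn about z gives the same grasp; the last joint's range is limited). The gripper opens to 85 mm and grips with 20 to 120 N. Pads are 22 mm wide; open, the fingers measure 114 mm over their backs; the gripper's body (76 mm by 85 mm) begins 54 mm behind the grasp point. The pads swing forward as they close: fully open they stand 13 mm farther back than shut.
Start: joints at [-1.317, 0.383, 0.044, 1.598, -0.018, 1.161, -0.05], TCP at [0.224, 0.61, 0.25] pointing down, gripper open.
Joint ranges: [-2.61, 2.61], [-0.41, 2.15], [-1.48, 1.57], [0, 2.5], [-1.57, 4.71], [0.05, 1.97], [-2.85, 2.85]. Speed limits (rad/s): [2.79, 2.79, 3.14, 3.14, 3.14, 3.14, 3.14].

## Interface

Orientations are given as a unit quaternion [x, y, z, w].
In Python, from bench import move_ptp, movel, move_j, move_gripper, pause, inverse_kinematics, read_camera, camera_params, MotionError, sign_off, look_for, tip_of, read_time_s, read_qpos, read_joint_vel, read_effort, read_eef_pos, read_tcp_rot, read_ft_force, read_ft_torque, read_finger_gap, read_grasp_force gives the robot as it stands. Calls block until the motion is done:
- move_ptp(position, orientation): joint-space move of the TCP to a pose.
- movel(position, orientation=None, speed=0.15): straight line of the TCP; orientation=None keeps the orientation; speed is the mean speed in m/s.
- move_j(angles): joint-space move.
- move_gripper(opening, effort=None): finger opening in m; effort is the grip in N (None keeps the last); returns when the fingers have stopped.
- pause(seconds).
- inverse_kinematics(position, orientation): joint angles nearest the present ones, or None.
- read_camera(name): name is "scene" or "top"; returns the picture (400x640x3 uint8, red, green, blue); there is no depth.
- camera_params(name): a dict with "K" (3x3 intrinsics, pixels), "camera_from_world" (4x4, takes a point from world to camera coordinates). Camera axes: x right, y down, z forward; pixel columns grow to the right and rows downward; lengths in m; the calibration is good to about 2 mm. A picture is of the moment at which its call begins. camera_params takes no time and is no camera call.
A pose or a line that the arm cannot do raises MotionError and nothing moves.
- sign_off(): hands the job in; it is judged then, once.
Trained networks look in the newest picture that a camera, given by its name, has taken for a name from the list of things; names that differ only in an ending like _2 or _b are one class to them, and where a whole thing is asked for, a point or a joint stands for the part that bears it (a point fixed in the world has none). Each returns a list of dicts, best first, with "confidence" (0 to 1); they miss things now and then, are a little off and sometimes report something else, mostly with a low value. They report only what shows in the picture. A call takes as long as a camera call. They do not tell look-alikes from the thing itself.
- look_for(camera, name): "at" ([column, row] in pixels, amid what is visible of it).
- tip_of(camera, name): "at" ([column, row] in pixels: a listed point, or the origin of a listed thing).
Readings, each from a call of its own:
- read_time_s(): time.
- read_qpos(): joint angles.
- read_joint_vel(): joint speeds.
- read_effort(): joint torques, N m.
- read_eef_pos(): TCP position.
- read_tcp_rot(): TCP orientation.
- read_ft_force(): force on the tool from outside, world axes, zero at the start.
- read_ft_torque(): the same for the moment, N m.
- read_finger_gap(): finger opening in m.
- read_grasp_force(): force on a finger pad.
Only numpy, scipy, OpenCV 4.12 (cv2) and the standard library are available. Lean on these libraries where they do the work, as an engineer would, in place of code of your own. Each camera call takes 0.05 s, during which the arm holds its last target. There are 200 camera calls.

## Working session

There is one attempt and no reset: what is moved stays moved. The work goes in short steps, each a Python script; the robot and the scene stay as the last script left them, time stands still between calls to the robot, and variables do not carry over. Pictures are saved under pics/ and viewed, at most 10 in all, crops included, and the job is handed in when it is done.

```bash
ls; mkdir -p pics; cat > h.py <<'E'
import numpy as np, cv2
from bench import *
def ray(cam,uv):
    p=camera_params(cam);K=np.array(p["K"]);T=np.array(p["camera_from_world"])
    R=T[:3,:3];c=-R.T@T[:3,3]
    d=R.T@np.linalg.solve(K,[uv[0],uv[1],1.]);return c,d/np.linalg.norm(d)
def atz(cam,uv,z):
    c,d=ray(cam,uv);return c+d*(z-c[2])/d[2]
def tri(uv1,uv2,c1="scene",c2="top"):
    a,d=ray(c1,uv1);b,e=ray(c2,uv2)
    s=np.linalg.lstsq(np.c_[d,-e],b-a,rcond=None)[0]
    p,q=a+s[0]*d,b+s[1]*e
    return (p+q)/2,np.linalg.norm(p-q)
def proj(cam,P):
    p=camera_params(cam);T=np.array(p["camera_from_world"]);q=np.array(p["K"])@(T[:3,:3]@np.array(P)+T[:3,3]);return q[:2]/q[2]
def save(cam,name,crop=None,f=1):
    im=read_camera(cam)
    if crop: im=im[crop[1]:crop[3],crop[0]:crop[2]]
    cv2.imwrite("pics/"+name,cv2.resize(im[:,:,::-1],None,fx=f,fy=f,interpolation=cv2.INTER_CUBIC))
E
python3 - <<'E'
from h import *
save("scene","s0.png");save("top","t0.png")
np.set_printoptions(precision=3,suppress=True)
for c in("scene","top"):
    print(c,ray(c,(320,200)))
    for n in "bench knob lamp_center lamp stage screen_mid house_mid eyepiece_mid caliper lens level prism screwdriver lenscase".split():
        print(n,[(np.round(r["at"],1).tolist(),round(r["confidence"],2)) for r in tip_of(c,n)][:4])
print(read_time_s())
E
```

```text
pics
scene (array([1.067, 0.354, 1.002]), array([-0.472, -0.309, -0.826]))
bench [([331.0, 240.0], 0.83)]
knob [([343.5, 210.1], 0.51)]
lamp_center [([322.8, 218.2], 0.91), ([400.8, 202.8], 0.79)]
lamp [([321.3, 230.5], 0.85), ([388.8, 218.1], 0.6)]
stage [([326.6, 227.8], 0.78)]
screen_mid [([399.5, 257.9], 0.8), ([457.6, 243.9], 0.67)]
house_mid [([257.7, 188.2], 0.91)]
eyepiece_mid [([357.0, 202.1], 0.59), ([403.0, 257.9], 0.46), ([327.5, 227.3], 0.43)]
caliper [([233.3, 252.5], 0.68)]
lens [([457.1, 248.2], 0.81), ([258.7, 186.4], 0.53), ([342.2, 210.8], 0.22)]
level [([192.7, 149.8], 0.7), ([251.5, 125.7], 0.57)]
prism [([294.4, 301.1], 0.6)]
screwdriver [([188.1, 155.3], 0.66)]
lenscase [([406.0, 254.8], 0.31)]
top (array([0.314, 0.013, 1.433]), array([ 0.203, -0.005, -0.979]))
bench [([294.2, 205.8], 0.64)]
knob [([296.7, 211.8], 0.52)]
lamp_center [([249.8, 261.2], 0.62), ([290.9, 178.7], 0.6)]
lamp [([261.3, 262.1], 0.88), ([294.2, 184.2], 0.73)]
stage [([291.7, 189.7], 0.71)]
screen_mid [([212.2, 190.4], 0.6)]
house_mid [([366.1, 171.8], 0.69)]
eyepiece_mid [([299.5, 253.7], 0.46)]
caliper [([353.1, 141.8], 0.81)]
lens [([191.6, 279.3], 0.85), ([462.7, 266.2], 0.41)]
level [([461.7, 264.7], 0.69)]
prism [([281.6, 139.5], 0.45)]
screwdriver [([483.3, 198.2], 0.86)]
lenscase [([162.6, 200.9], 0.64)]
1.5
```

View pics/s0.png

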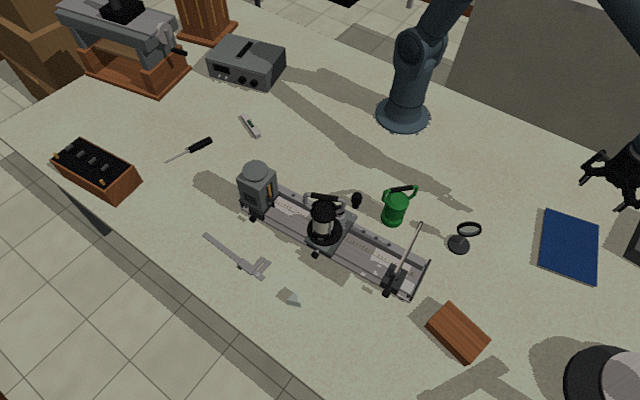

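View pics/t0.png

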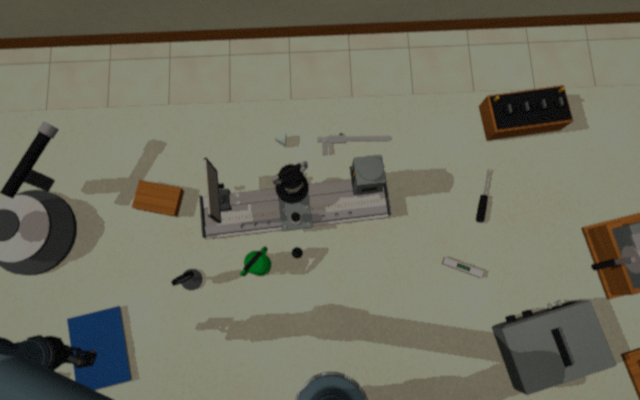

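Scene view: the white-globe lamp with black cap stands on the round table at (322,215); the green look-alike is at (396,207). In the top view they are at (291,182) and (257,262). The screen is at (212,190) top, on the +y side, and the lamp house is at (367,172). Other things that could be mistaken for the knob are the eyepiece at (297,253) top and (357,200) scene. The knob itself is near (296,216) top. I choose the white lamp and will check it in a close crop.

```bash
python3 - <<'E'
from h import *
a=read_camera("scene")[175:270,270:370];b=read_camera("top")[145:240,245:345]
f=lambda i:cv2.resize(i[:,:,::-1],(400*1,380),interpolation=cv2.INTER_CUBIC)
cv2.imwrite("pics/c0.png",np.hstack([f(a),f(b)]))
np.set_printoptions(precision=3,suppress=True)
D={}
for n,u,v in [("lamp",(322.8,218.2),(290.9,178.7)),("lampbase",(321.3,230.5),(294.2,184.2)),("stage",(326.6,227.8),(291.7,189.7)),("screen",(399.5,257.9),(212.2,190.4)),("house",(257.7,188.2),(366.1,171.8)),("bench",(331,240),(294.2,205.8)),("knob",(343.5,210.1),(296.7,211.8)),("eyep",(357,202.1),(299.5,253.7)),("green",(400.8,202.8),(249.8,261.2)),("lens",(457.1,248.2),(191.6,279.3)),("prism",(294.4,301),(281.6,139.5)),("cal",(233.3,252.5),(353.1,141.8)),("screwd",(188,155),(483,198)),("level",(251.5,125.7),(461.7,264.7))]:
    print(n,*tri(u,v),atz("top",v,.05))
E
```

```text
lamp [0.637 0.084 0.178] 0.0007449048514327289 [0.67  0.091 0.05 ]
lampbase [0.637 0.08  0.111] 0.0018777412423895377 [0.653 0.082 0.05 ]
stage [0.622 0.087 0.111] 0.000705023793541536 [0.636 0.09  0.05 ]
screen [0.616 0.296 0.173] 0.007574672497062482 [0.644 0.328 0.05 ]
house [ 0.653 -0.124  0.155] 0.002468323376636559 [ 0.682 -0.136  0.05 ]
bench [0.595 0.088 0.004] 0.0031923878265054367 [0.587 0.084 0.05 ]
knob [0.552 0.083 0.113] 0.020627044973841418 [0.568 0.077 0.05 ]
eyep [0.445 0.078 0.018] 0.009160842454481642 [0.444 0.073 0.05 ]
green [0.425 0.209 0.102] 0.0027016532332527396 [0.428 0.218 0.05 ]
lens [ 0.387  0.402 -0.013] 0.0012067287756693987 [0.384 0.386 0.05 ]
prism [0.807 0.118 0.017] 0.0012549996414501854 [0.795 0.116 0.05 ]
cal [ 0.794 -0.109  0.009] 0.007207331830128551 [ 0.778 -0.102  0.05 ]
screwd [ 0.601 -0.505 -0.018] 0.006273900248390467 [ 0.586 -0.478  0.05 ]
level [ 0.392 -0.4    0.021] 0.008257236416823204 [ 0.392 -0.395  0.05 ]
```

View pics/c0.png

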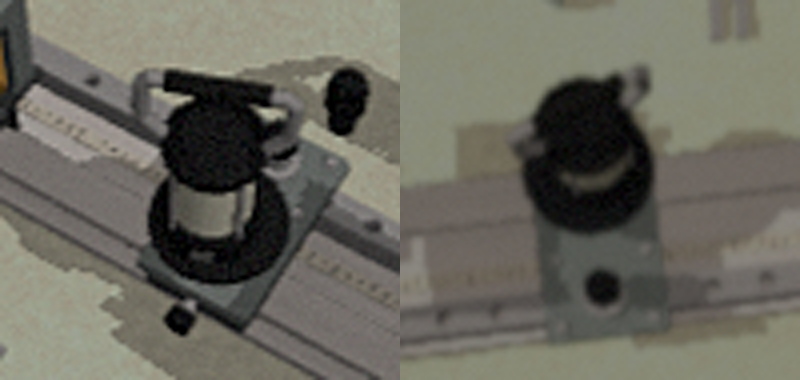

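The crop confirms it: white globe, black cap and foot, dark level bar handle between grey uprights, standing on the table. Handle ends are at scene (310.8,195) and (338,199.3), with uprights at top (276.3,179.3) and (303.8,165.5). The knob is at top (295.8,217), partly visible at scene (341,211).

```bash
python3 - <<'E'
from h import *
np.set_printoptions(precision=3,suppress=True)
a,b=(310.8,195),(338,199.3)
for z in(.268,):
    A=atz("scene",a,z);B=atz("scene",b,z);C=atz("top",(276.3,179.3),z);D=atz("top",(303.8,165.5),z)
    for P,Q in((A,B),(C,D)):
        d=P-Q;print(P,Q,(P+Q)/2,np.linalg.norm(d),np.degrees(np.arctan2(d[1],d[0])))
print("mid tri",tri((324.3,197.2),(290.1,172.4)))
print("ends",tri(a,(303.8,165.5)),tri(b,(276.3,179.3)))
print("knob",tri((341,211),(295.8,217)),atz("top",(295.8,217),.1))
s=atz("top",(212.2,190.4),.17);h=atz("top",(366.1,171.8),.17);s2=atz("scene",(399.5,257.9),.17);h2=atz("scene",(257.7,188.2),.17)
print(s,s2,h,h2)
# front index bar ends in top image: bottom edge of bench
P=atz("top",(203,237),.0);Q=atz("top",(390,213),.0);d=P-Q;print(P,Q,np.linalg.norm(d),np.degrees(np.arctan2(d[1],d[0])))
q=[0,0,0,1]
print(read_tcp_rot(),read_finger_gap(),read_ft_force())
E
```

```text
[0.649 0.054 0.268] [0.621 0.112 0.268] [0.635 0.083 0.268] 0.0643210539404814 -64.56019356576755
[0.614 0.116 0.268] [0.647 0.045 0.268] [0.631 0.08  0.268] 0.07826155367368975 115.08671281323998
mid tri (array([0.632, 0.081, 0.262]), np.float64(0.00016284952328221155))
ends (array([0.647, 0.048, 0.262]), np.float64(0.006807485231215401)) (array([0.617, 0.113, 0.263]), np.float64(0.006966711308431257))
knob (array([0.544, 0.08 , 0.092]), np.float64(0.005354378516878507)) [0.544 0.078 0.1  ]
[0.616 0.3   0.17 ] [0.616 0.292 0.17 ] [ 0.65  -0.123  0.17 ] [ 0.66  -0.114  0.17 ]
[0.512 0.366 0.   ] [ 0.561 -0.206  0.   ] 0.5750599115337796 94.93640500432177
[ 0.175  0.985 -0.    -0.   ] 0.08551193329100076 [ 0.516 -0.36   1.447]
```

```bash
cat >> h.py <<'E'
from scipy.spatial.transform import Rotation as Ro
np.set_printoptions(precision=3,suppress=True)
def down(deg):
    a=np.radians(deg);y=np.array([np.cos(a),np.sin(a),0]);z=np.array([0,0,-1.])
    return Ro.from_matrix(np.c_[np.cross(y,z),y,z]).as_quat().tolist()
def best(p,deg):
    q0=np.array(read_qpos());o=[]
    for d in(deg,deg+180):
        j=inverse_kinematics(p,down(d))
        if j is not None:o.append((max(abs(np.array(j)-q0)),d,np.round(j,2)))
    o.sort(key=lambda t:t[0]);print(o);return down(o[0][1])
E
python3 - <<'E'
from h import *
movel([.224,.61,.4],speed=.25)
p=[.633,.081,.4]
Q=best(p,25)
move_ptp(p,Q)
movel([.633,.081,.267],speed=.12)
print(read_time_s(),read_ft_force(),read_eef_pos())
save("scene","g1.png",(250,130,410,250),5)
E
```

```text
[(np.float64(0.6324146332223655), 25, array([-0.72,  0.32,  0.69,  1.45, -0.2 ,  1.44,  0.41])), (np.float64(2.376186248606825), 205, array([-1.08,  0.6 ,  1.38,  1.47, -0.59,  1.55, -2.43]))]
5.9833 [-0.616  0.254 -0.131] [0.634 0.081 0.268]
```

View pics/g1.png

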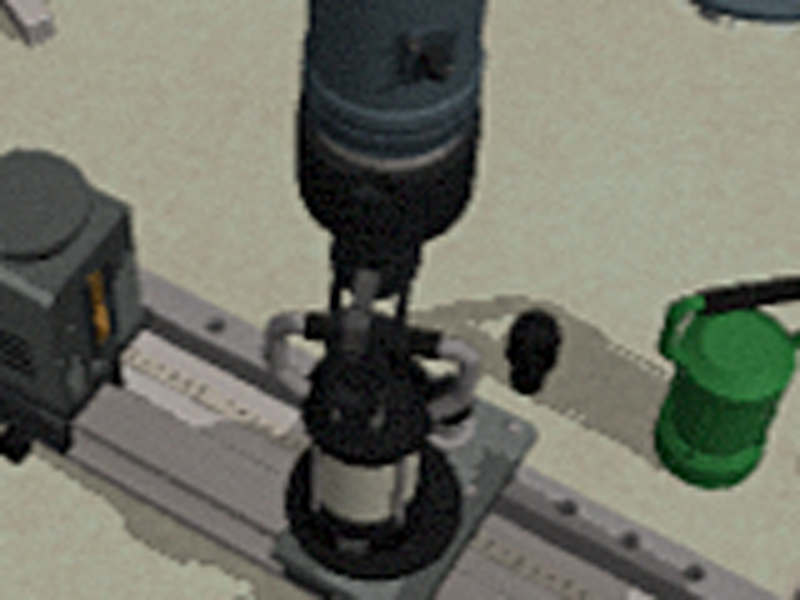

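The fingers straddle the middle of the handle at crop (360,330). Now closing and lifting.

```bash
python3 - <<'E'
from h import *
f0=np.array(read_ft_force())
move_gripper(.0,50)
print(read_finger_gap(),read_grasp_force(),read_ft_force())
p=np.array(read_eef_pos())
movel((p+[0,0,.012]).tolist(),speed=.04)
print(np.array(read_ft_force())-f0,read_finger_gap())
movel((p+[0,0,.075]).tolist(),speed=.1)
print(np.array(read_ft_force())-f0,read_finger_gap(),read_time_s())
save("scene","l1.png",(250,110,410,230),5)
print([(n,tip_of("scene",n)[:2]) for n in("lamp_center","knob")])
E
```

```text
0.012388772938568077 48.6917370557785 [0.61  0.692 0.439]
[-0.864 -0.463 -3.87 ] 0.012709863231776666
[-0.664 -0.758 -3.283] 0.011770305430945288 7.9417
[('lamp_center', [{'at': [398.6, 204.0], 'confidence': 0.98}, {'at': [323.6, 199.6], 'confidence': 0.91}]), ('knob', [{'at': [341.1, 211.0], 'confidence': 0.62}, {'at': [453.7, 338.4], 'confidence': 0.33}])]
```

View pics/l1.png

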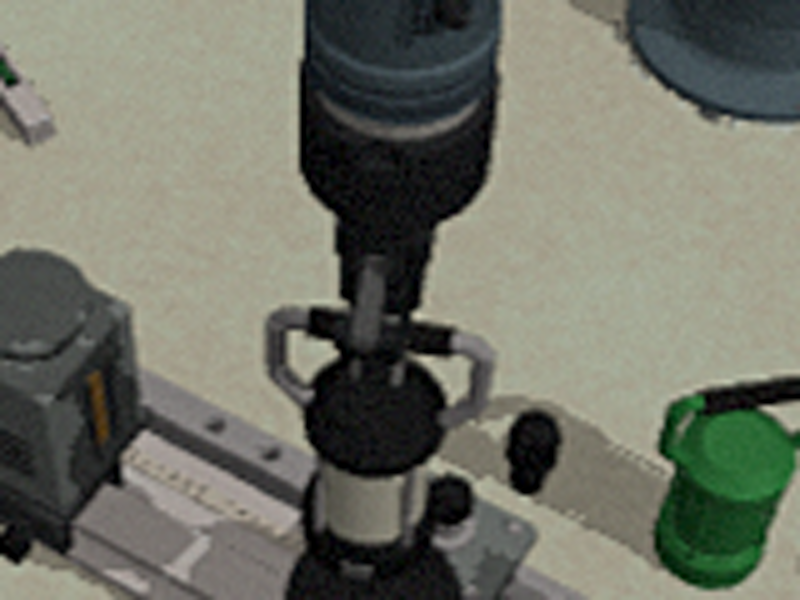

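Lifted: the lamp hangs upright, about 0.35 kg. The knob now shows clearly at crop (449,495), which is scene (340,209). Next I set the lamp down at (0.44,-0.10), which is bare worktop.

```bash
python3 - <<'E'
from h import *
p=np.array(read_eef_pos());fz=read_ft_force()[2]
x,y=.44,-.10
movel([x,y,p[2]],speed=.15)
f0=read_ft_force()[2]
movel([x,y,.168],speed=.12)
z=.168
while z>.146:
    z-=.0015; movel([x,y,z],speed=.03)
    d=read_ft_force()[2]-f0
    if d>1.8: break
print("down",z,d,read_eef_pos())
move_gripper(.05)
print(read_grasp_force(),read_time_s())
pause(.2)
movel([x,y,.32],speed=.2)
print(read_time_s())
a=read_camera("scene");save("scene","p1.png")
for n in("lamp_center","knob","stage","screen_mid","eyepiece_mid"):print(n,[(r["at"],r["confidence"]) for r in tip_of("scene",n)[:3]])
b=read_camera("top")
for n in("lamp_center","knob","stage"):print(n,[(r["at"],r["confidence"]) for r in tip_of("top",n)[:3]])
g=lambda i:cv2.resize(i[:,:,::-1],(400,400),interpolation=cv2.INTER_CUBIC)
cv2.imwrite("pics/p2.png",np.hstack([g(a[150:270,270:390]),g(b[160:280,250:370])]))
E
```

```text
down 0.153 6.235989213092566 [ 0.441 -0.1    0.154]
0.0 14.55
15.7333
lamp_center [([397.9, 203.3], 0.81), ([310.1, 163.8], 0.7)]
knob [([341.6, 211.6], 0.51)]
stage [([326.7, 227.9], 0.91)]
screen_mid [([401.5, 259.4], 0.68)]
eyepiece_mid [([356.1, 200.7], 0.6)]
lamp_center [([254.1, 263.5], 0.81), ([360.9, 247.5], 0.75)]
knob [([297.5, 215.1], 0.58)]
stage [([290.0, 189.5], 0.73), ([460.6, 263.5], 0.42), ([211.1, 192.0], 0.34)]
```

View pics/p2.png

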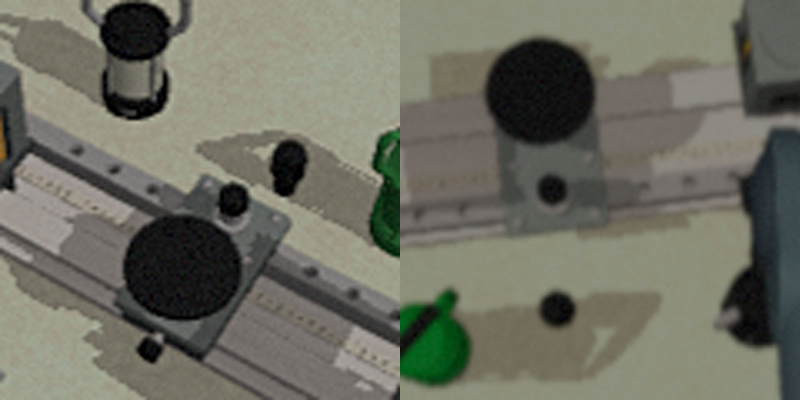

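View pics/p1.png

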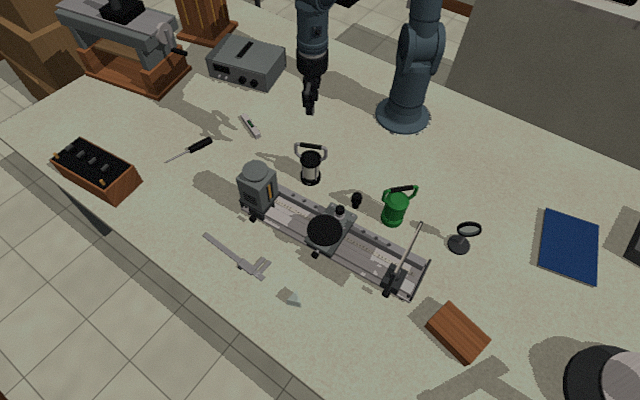

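The lamp stands upright at scene (310,165). The bench top is clear, with the knob at scene (340.2,209.4) and top (295.6,217). The index holes give the rail direction.

```bash
python3 - <<'E'
from h import *
f=lambda u,v:(270+u*.3,150+v*.3)
g=lambda u,v:(250+(u-400)*.3,160+v*.3)
print("knob",tri(f(234,198),g(552,190)));print("stage",tri(f(182,267),g(540,90)))
H=np.array([atz("scene",f(*h),.05)[:2] for h in((78,150),(115,170),(152,189),(312,271),(352,293))]);print(H)
d=np.linalg.svd(H-H.mean(0))[2][0];print(np.degrees(np.arctan2(d[1],d[0]))%180,np.linalg.norm(np.diff(H,axis=0),axis=1))
for a,b in(((399.5,257.9),(257.7,188.2)),):
    d=atz("scene",a,.17)-atz("scene",b,.17);print(np.degrees(np.arctan2(d[1],d[0])))
d=atz("top",g(418,218),.05)-atz("top",g(690,181),.05);print(np.degrees(np.arctan2(d[1],d[0])))
E
```

```text
knob (array([0.544, 0.079, 0.099]), np.float64(0.0018301221361813557))
stage (array([0.63 , 0.086, 0.109]), np.float64(0.0009772250665545951))
[[ 0.556 -0.078]
 [ 0.554 -0.038]
 [ 0.551  0.001]
 [ 0.538  0.16 ]
 [ 0.536  0.199]]
94.37427280206565 [0.04  0.039 0.16  0.039]
96.165578024438
95.38893547315567
```

```bash
python3 - <<'E'
from h import *
p=[.544,.080,.22]
Q=best(p,94.8)
move_ptp(p,Q)
move_gripper(.07)
f0=np.array(read_ft_force())
movel([.544,.080,.099],speed=.1)
print(np.array(read_ft_force())-f0)
move_gripper(0,60)
print(read_finger_gap(),read_grasp_force(),np.array(read_ft_force())-f0,read_eef_pos(),read_time_s())
for dz in(.004,.008,.0115):
    movel([.544,.080,.099+dz],speed=.03); print(dz,np.array(read_ft_force())-f0,read_eef_pos())
pause(.15);print(read_time_s(),read_finger_gap())
save("scene","k1.png",(270,150,390,240),6.6)
E
```

```text
[(np.float64(1.1521413992411764), 94.8, array([-0.88,  0.28,  0.76,  1.9 , -0.22,  1.05,  1.63])), (np.float64(2.024889369752147), 274.8, array([-0.79,  0.26,  0.65,  1.9 , -0.18,  1.05, -1.55]))]
[-0.524  0.008  0.282]
0.024544944343335026 58.7590198405087 [-0.625 -2.751  6.649] [0.544 0.079 0.1  ] 19.525
0.004 [ 3.683 -3.926 -5.945] [0.544 0.079 0.103]
0.008 [ 4.531 -4.114 -5.892] [0.544 0.08  0.107]
0.0115 [ 5.107 -2.123 -7.588] [0.544 0.08  0.11 ]
20.5083 0.024064855095114513
```

View pics/k1.png

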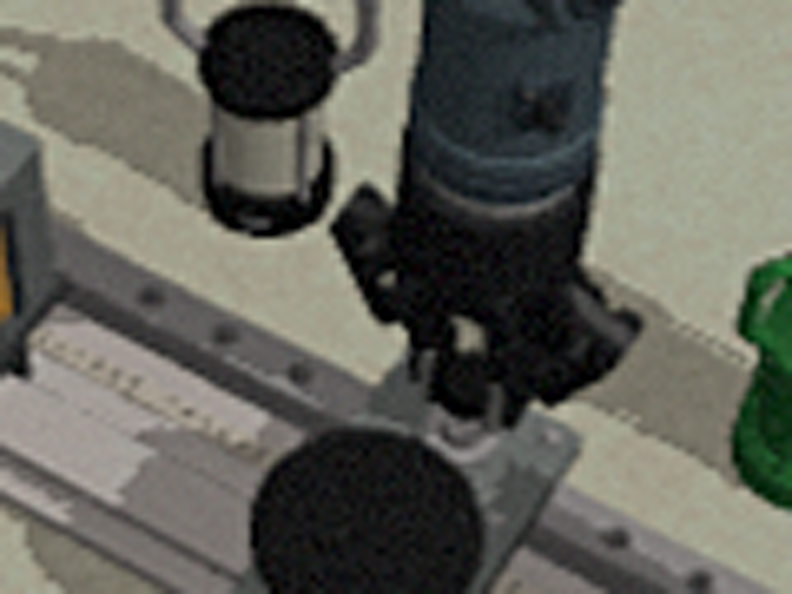

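The fingers hold the knob at crop (465,370), and the spring force of about 7.6 N means the lift is about 10–11 mm. I'll raise it slightly, then slide.

```bash
python3 - <<'E'
from h import *
movel([.544,.080,.112],speed=.03)
f0=np.array(read_ft_force());print(f0,read_eef_pos())
a=np.radians(94.8);d=np.array([np.cos(a),np.sin(a),0]);p=np.array([.544,.080,.112])
for s in(.005,.02,.0400):
    movel((p+d*s).tolist(),speed=.04);print(s,np.array(read_ft_force()),read_eef_pos())
q=p+d*.040
for z in(.108,.104,.101,.099):
    q[2]=z;movel(q.tolist(),speed=.03);print(z,np.array(read_ft_force()),read_eef_pos())
print(read_time_s(),read_finger_gap(),read_grasp_force())
E
```

```text
[ 6.42  -2.359 -8.225] [0.544 0.08  0.112]
0.005 [ 4.859 -0.768 -8.998] [0.544 0.086 0.112]
0.02 [ 4.482 -0.193 -8.809] [0.543 0.101 0.112]
0.04 [ 5.672 -0.416 -8.156] [0.541 0.121 0.112]
0.108 [ 4.786 -0.071 -8.866] [0.541 0.121 0.108]
0.104 [ 4.693 -1.921 -9.076] [0.541 0.119 0.103]
0.101 [ 7.225 -2.084 -9.413] [0.541 0.119 0.1  ]
0.099 [ 2.408 -3.206  2.543] [0.541 0.119 0.1  ]
23.325 0.0250269331948607 60.51211377605796
```

```bash
python3 - <<'E'
from h import *
q=np.array([.544,.080,.098])+.04*np.array([np.cos(np.radians(94.8)),np.sin(np.radians(94.8)),0])
movel(q.tolist(),speed=.02);pause(.4)
print(read_ft_force(),read_eef_pos(),read_finger_gap(),read_grasp_force())
a=read_camera("scene");b=read_camera("top")
for n in("stage","lamp_center"):
    print([r["at"] for r in tip_of("scene",n)[:2]],[r["at"] for r in tip_of("top",n)[:2]])
g=lambda i:cv2.resize(i[:,:,::-1],(400,400),interpolation=cv2.INTER_CUBIC)
cv2.imwrite("pics/e.png",np.hstack([g(a[150:270,290:410]),g(b[160:280,230:350])]))
print(read_time_s())
E
```

```text
[-0.423 -3.236  9.217] [0.541 0.119 0.1  ] 0.02461697543031972 61.241974364966154
[[339.8, 235.8]] [[160.8, 200.2], [282.4, 139.4]]
[[308.2, 164.9]] [[357.5, 247.5], [482.6, 198.8]]
24.275
```

View pics/e.png

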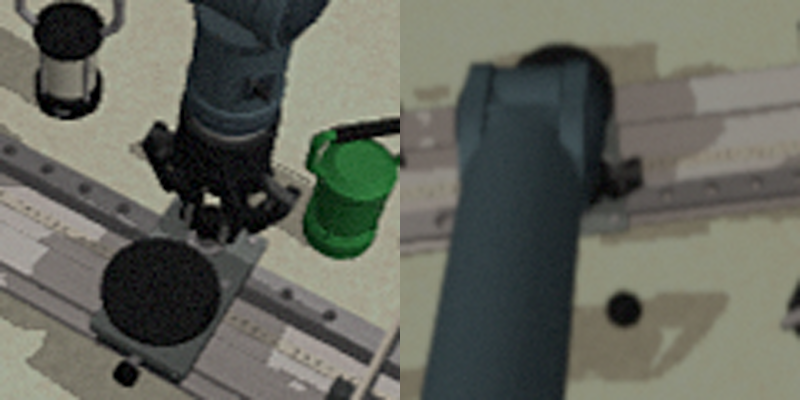

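The saddle is one hole nearer the screen: the table centre moved from scene (324.6,230) to (338,237). The knob is firmly held and bottomed out, with a push of about 9 N at the height where it was first gripped. The lamp is still upright at crop (68,60) and the bystanders are untouched.

```bash
python3 -c "
from bench import *
print(sign_off())"
```

```text
the job is handed in; nothing more can be done
None
```

I stood the lamp upright on the bare worktop, moved the saddle one hole towards the screen with the pin home, and handed the job in with the gripper still holding the knob; no verdict came back.

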